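# Check the gas canister with the rod gauge

## Task

Take the pressure gauge out of its cradle and push it straight down onto the valve stem of the canister with the green band, with a firm but gentle push of about 10 N (never 20 N), holding it there about a second so that the gas pushes the white rod out. Then lay the gauge upright back in its cradle with the rod still out, leaving the red-banded canister and the other things alone.

Things in the scene. Friction and masses are not known exactly. Their poses are not given: they have to be found in the camera images.
- gauge_grip (a point): Centre of the gauge's blue grip head, 30 (own x) x 24 (own y) x 32 (z) mm; grasp it across its 24 mm. A level steel barrel, 16 mm thick, runs through it, 55 mm to either side along own x. Below hangs a round black chuck, 26 mm thick (33 at the mouth), its open mouth 46 mm below this point. Own z is up when the gauge is upright.
- gauge_mouth (a point): Centre of the chuck's open mouth, 46 mm below gauge_grip. Bore 19 mm wide, flared to 26 at the mouth. 14 mm up in it sits a sprung seal that starts to give at 3.5 N and yields 1.6 N/mm over 5 mm of travel, then is solid. A thin probe on the axis ends 6 mm above the mouth; pushing it in takes 1 to 2 N and drives the rod.
- rod (a joint): How far the white rod with red tip stands out of the barrel's own -x end (m): 0 when in, at most 0.050. It moves 3 mm for each mm the probe is pushed in and stays where it was pushed, by friction. A good press sends it out to between 13 and 36 mm.
- canister_green_axis (a point): On the axis of the canister with the green band, at the top of its brass nut (28 mm thick), 92 mm above the bench. From here the valve stem, an upright brass tube 16 mm outside and 11 mm inside, rises along the axis; its rim is 26 to 52 mm above this point, screwed in to a different, unmeasured height each time: find it by feel.
- canister_green: The green-banded canister, fixed to the bench; origin at the centre of its 86 mm square foot, z up. White body 64 mm thick up to z = 66 mm, tapering to the nut. The gas piston hides inside the stem, 1 to 5 mm below the rim according to the pressure, and does not give way.
- gauge: The whole gauge, loose, 0.15 to 0.25 kg; origin at the centre of the chuck mouth, z up through the head, -x towards the rod's end.
- canister_red: The other canister, same shape with a red band, origin at the centre of its foot; not to be touched.
- cradle_seat (a point): Where gauge_grip lies when the gauge is in the cradle, 110 mm above the bench. Fixed cradle: base plate 110 x 70 x 10 mm, two upright forked posts, 10 mm thick, 50 mm wide, 38 mm to either side along own x. The barrel lies along own x in the forks: slots 20 mm wide, floor 8 mm below this point, flared tops up to 15 mm above it; the chuck hangs between the posts.
- dropper_bottle: Bystander: small white dropper bottle, 29 mm thick, 71 mm high, loose, between the canisters; origin under its centre.
- beaker: Bystander: clear beaker, 55 mm thick, 68 mm high, loose; origin under its centre.
- small_bottle: Bystander: small white bottle with red cap, 25 mm thick, 57 mm high, loose; origin under its centre.
There are look-alikes about, which are no part of the job. What is shaped like the part that bears cradle_seat but orange is not meant.

How it is judged (in metres and radians):
On the way, in this order (a step that is already met when the one before it is completed fails the run):
1. the gauge is lifted out of the cradle (z of gauge_grip in the frame of cradle_seat above 0.03 m and contact force between the fingers and gauge above 1 N), for 0.1 s.
2. the gauge, square on the green canister's stem, is pressed with more than 7 N for 0.5 s and the rod is out by more than 10 mm (contact force between gauge and canister_green above 7 N and horizontal distance between gauge_mouth and canister_green_axis below 0.005 m and angle between gauge's own z axis and vertical below 0.12 rad and value of joint rod above 0.01 m), for 0.5 s.
At the end, for the whole second after the job is handed in: The gauge rests upright in both forks of the cradle (grip head within 20 mm of the seat's middle and 5 mm of its height, tilted less than 0.2 rad, either way round), at rest, its rod still more than 10 mm out (horizontal distance between gauge_grip and cradle_seat below 0.02 m and z of gauge_grip in the frame of cradle_seat between -0.005 and 0.005 m and angle between gauge's own z axis and vertical below 0.2 rad and angle between the x axis of gauge and the x axis of cradle_seat, either way round below 0.2 rad and linear speed of gauge below 0.02 m/s and value of joint rod above 0.01 m); the robot touches nothing.
It fails at once if the gauge bears on the green canister with more than 20 N (contact force between gauge and canister_green above 20 N).
It fails at once if the red-banded canister is touched (contact force between gauge and canister_red above 1 N or contact force between any of the arm, the fingers and canister_red above 3 N).
It fails at once if a bystander is moved more than 30 mm (distance of any of dropper_bottle, beaker, small_bottle from where it was at the start of the episode above 0.03 m).
It also fails if it takes over 64 s, if anything falls off the work surface, if the arm or the gripper's body presses on something with over 40 N, if the wrist force passes 120 N, or if a joint passes its speed limit or range.

## Robot

A 7-joint arm with a two-finger parallel gripper is mounted at the origin on a cart in front of the work surface, level with it; the furniture and walls round the work are solid. World frame = base frame: x ahead of the robot, y to its left, z up, the work surface at z = 0. Lengths are in m, angles in degrees, forces in N, time in s.
With the tool pointing down it reaches from about 0.425 to 0.875 m from the base axis. Payload 8.4 kg.
Tool frame: the origin (TCP) lies midway between the tips of the shut fingers; the grasp point (between the pads) lies 19 mm behind it; z points along the fingers, y is the line along which they close (so a half turn about z gives the same grasp; the last joint's range is limited). The gripper opens to 87 mm and grips with 3 to 60 N. Pads are 19 mm wide; open, the fingers measure 117 mm over their backs; the gripper's body (75 mm by 190 mm) begins 51 mm behind the grasp point.
Start: joints at [-71.287, 19.091, 2.286, 83.961, -0.768, 76.965, -3.352], TCP at [0.268, 0.592, 0.223] pointing down, gripper open.
Joint ranges: [-147.57, 147.57], [-21.85, 119.76], [-74.77, 79.35], [14.55, 137.4], [-85.83, 265.84], [4.83, 119.75], [-152.11, 152.11]. Speed limits (degrees/s): [127.2, 127.2, 159.86, 159.86, 180, 180, 180].

## Interface

Orientations are given as [roll, pitch, yaw] about the fixed x, y, z axes, in that order (R = Rz(yaw) Ry(pitch) Rx(roll)).
In Python, from bench import env, eyes gives the robot as it stands. The module is installed in compiled form; this text tells all that it offers.
- The arm moves only by the tool servo_tool, never from a script. Its argument "increments" is text: rows parted by semicolons, each of 7 numbers parted by spaces: the gripper command: -1 is fully open, 1 is shut, values between are in proportion, then the shift along the tool's x, y, z scaled (see below), then the turn, a rotation vector about the tool's x, y, z scaled (see below). A call has 1 to 10 rows; each row shifts and turns the commanded pose from where the row before left it, along the tool's axes as they then stand; what a row does not reach is not made up. The controller multiplies each number of a shift by 2.5 cm and each number of a turn by 0.1 rad. A row lasts 1/12 s, in which the tool goes at most 41.7 mm and 7.16 degrees, less where a joint would pass 70% of its speed; a pose out of reach is approached as far as the arm can. A call with a number of a shift or a turn outside -1 to 1 is refused whole. A call with a gripper value outside its range is refused whole. The fingers move at their own pace and stop on an object; "force" is the grip in N (left out, the last holds). Time passes only in rows, so rows that do not move let the fingers close. It gives the time, the measured TCP pose, the force, the opening and the grip force at its end, in the units of the state.
- env.get_state(): the state, without advancing time (a new reading comes with each control period).
- eyes.read_camera(name): name is "side" or "top"; returns a dict with "image" (420x560x3 uint8, red, green, blue), "z_map" (420x560 float32, m along the optical axis (not along the pixel's ray), 0 where there is no reading), "intrinsics" (3x3 intrinsics, pixels), "dist" ([k1, k2, p1, p2, k3] as OpenCV has them; the pictures are not rectified), "rvec" (rotation vector, rad) and "tvec" (3), from world to camera coordinates, as OpenCV has them. Camera axes: x right, y down, z forward; pixel columns grow to the right and rows downward; lengths in m; the calibration is good to about 2 mm. A picture is of the moment at which its call begins.
- env.hand_in(): hands the job in; it is judged then, once.
The state is a dict: "time": time; "joint_pos": joint angles; "qd": joint speeds; "joint_efforts": joint torques, N m; "ee_pos": TCP position; "tool_rot": TCP orientation; "contact_force": force on the tool from outside, world axes, zero at the start; "moment": the same for the moment, N m; "opening": opening from 0.0 (shut) to 1.0 (fully open); "finger_force": force on a finger pad.
Only numpy, scipy, OpenCV 4.12 (cv2) and the standard library are available. Lean on these libraries where they do the work, as an engineer would, in place of code of your own. Each camera call takes 0.05 s, during which the arm holds its last target. There are 200 camera calls.

## Working session

There is one attempt and no reset: what is moved stays moved. The work goes in short steps, Python scripts to look and compute and a tool call to move; the robot and the scene stay as the last step left them, time stands still between calls to the robot, and variables do not carry over. Pictures are saved under pics/ and viewed, at most 10 in all, crops included, and the job is handed in when it is done.

Besides the shell and the picture viewer there is one more tool, called after "Emit:" by a JSON object that holds its "method" and its "body", one argument or row to a line. servo_tool: Moves the arm, as the interface text tells. Shifts and turns lie within -1 to 1; 1 stands for 2.5 cm of shift or 0.1 rad of turn. Its arguments: {"type":"object","properties":{"increments":{"type":"string"},"force":{"type":"number"}},"required":["increments"]}

```bash
mkdir -p pics; cat > h.py <<'E'
import numpy as np, cv2, pickle
from bench import env, eyes
def grab(n):
    d=eyes.read_camera(n); pickle.dump(d,open(f'{n}.pkl','wb')); return d
def load(n): return pickle.load(open(f'{n}.pkl','rb'))
def cloud(d):
    h,w=d['z_map'].shape
    u,v=np.meshgrid(np.arange(w),np.arange(h))
    p=cv2.undistortPoints(np.stack([u,v],-1).reshape(-1,1,2).astype(np.float64),d['intrinsics'],np.array(d['dist'])).reshape(h,w,2)
    z=d['z_map'][...,None].astype(float)
    P=np.concatenate([p*z,z],-1)
    R=cv2.Rodrigues(np.array(d['rvec'],float))[0]
    W=(P-np.array(d['tvec']).ravel())@R
    W[d['z_map']==0]=np.nan
    return W
E
python3 - <<'E'
from h import *
for n in('side','top'):
    d=grab(n); cv2.imwrite(f'pics/{n}0.png',d['image'][...,::-1])
    R=cv2.Rodrigues(np.array(d['rvec'],float))[0]; print(n,-R.T@np.array(d['tvec']).ravel(),R[2])
print(env.get_state())
E
```

```text
side [0.46546269 0.85855916 0.54027025] [ 0.05687437 -0.84646541 -0.5293974 ]
top [0.32067055 0.12804161 0.92533004] [ 0.23949124  0.00484625 -0.97088643]
{'time': 0.1, 'joint_pos': array([-71.28700598,  19.12851969,   2.28399876,  84.00500286,
        -0.76872388,  76.96573513,  -3.35116647]), 'qd': array([-0.07945525, -0.00741091,  0.01738422, -0.07067384, -0.06938906,
        0.00257684, -0.01728587]), 'joint_efforts': array([ 4.59753239e-03, -6.57815981e+01,  1.34033047e+00, -4.04708004e+01,
       -5.94957476e-02,  4.07781545e-02,  7.01824774e-05]), 'ee_pos': array([0.26832284, 0.59157203, 0.22174739]), 'tool_rot': array([-1.79916095e+02,  4.51322755e-03,  1.55603349e+02]), 'contact_force': array([ 0.28152547,  0.09319504, -0.74480771]), 'moment': array([ 0.04586164,  0.0231212 , -0.02351303]), 'finger_force': 0.0, 'opening': 0.9989962593215276}
```

View pics/side0.png

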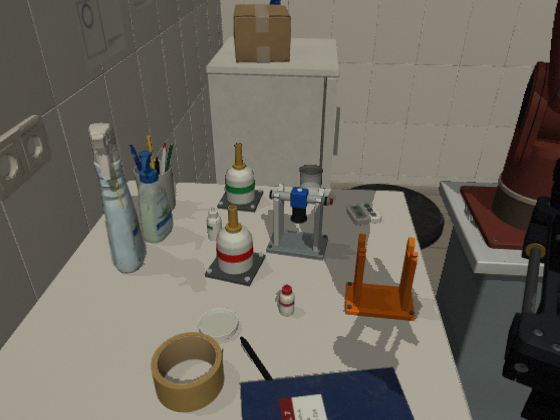

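View pics/top0.png

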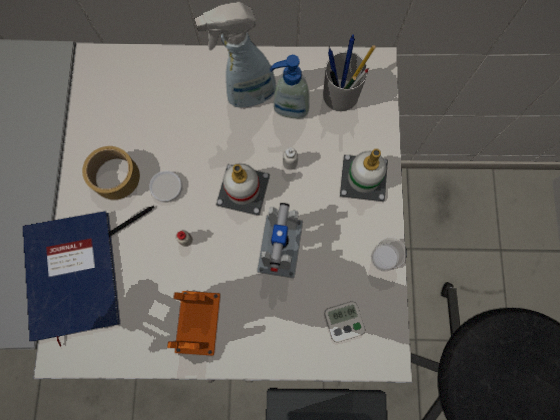

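In the side view, the gauge sits in the grey cradle at (299,197); the green canister is at (240,185), the red at (234,245), and the orange look-alike cradle at (380,290). In the top view, the gauge is at (280,235), green at (367,172), red at (242,185), the beaker at (386,255) and the orange cradle at (198,322). The grey cradle holding the gauge and the green-banded canister are the ones meant. I'll measure both and make one confirming crop.

```bash
cat > m.py <<'E'
from h import *
for n in ('top','side'):
    d=load(n); W=cloud(d); hsv=cv2.cvtColor(d['image'],cv2.COLOR_RGB2HSV); H,S,V=[hsv[...,i].astype(int) for i in range(3)]
    m=lambda c,box:(c&(np.indices(H.shape)[0]>=box[1])&(np.indices(H.shape)[0]<box[3])&(np.indices(H.shape)[1]>=box[0])&(np.indices(H.shape)[1]<box[2]))
    b={'top':{'blue':(262,215,300,255),'gr':(335,140,395,205),'rd':(210,155,275,215),'ba':(255,195,305,280)},
       'side':{'blue':(285,183,315,212),'gr':(215,135,268,212),'rd':(205,200,268,282),'ba':(265,178,340,212)}}[n]
    def rep(t,mk,zr):
        P=W[mk]; P=P[~np.isnan(P[:,0])&True]; P=P[(P[:,2]>zr[0])&(P[:,2]<zr[1])]
        if len(P): print(n,t,len(P),'med',np.median(P,0).round(4),'min',np.percentile(P,3,0).round(4),'max',np.percentile(P,97,0).round(4))
        return P
    rep('blue',m((H>100)&(H<130)&(S>120),b['blue']),(0.08,.2))
    P=rep('bluetop',m((H>100)&(H<130)&(S>120),b['blue']),(0.118,.2))
    P=rep('barrel',m(H>=0,b['ba']),(.112,.125))
    if len(P)>5:
        q=P[:,:2]-P[:,:2].mean(0); u,s,vt=np.linalg.svd(q); print('axis',vt[0],np.degrees(np.arctan2(vt[0,1],vt[0,0])),P[:,:2].mean(0),np.ptp(q@vt[0]))
    for c in('gr','rd'):
        br=rep(c+'stem',m((H>8)&(H<30)&(S>90),b[c]),(.085,.2))
        rep(c+'stemtop',m(H>=0,b[c]),(.1,.2))
        g=rep(c+'band',m((H>40)&(H<90)&(S>80) if c=='gr' else ((H<6)|(H>172))&(S>120),b[c]),(.01,.09))
        for t,P in(('stem',br[br[:,2]>.1]),('band',g)):
            A=np.c_[2*P[:,:2],np.ones(len(P))]; x=np.linalg.lstsq(A,(P[:,:2]**2).sum(1),rcond=None)[0]; print('  circ',c,t,x[:2].round(4),np.sqrt(max(0,x[2]+x[0]**2+x[1]**2)).round(4),len(P))
E
python3 m.py
python3 - <<'E'
from h import *
s=load('side')['image'][130:290,190:350,::-1]; t=load('top')['image'][135:285,225:405,::-1]
o=np.hstack([cv2.resize(s,(400,400),interpolation=2),cv2.resize(t,(400,333),interpolation=2)[:400] if 0 else cv2.copyMakeBorder(cv2.resize(t,(400,333),interpolation=2),0,67,0,0,0)])
cv2.imwrite('pics/crop.png',o)
E
```

```text
top blue 230 med [0.4825 0.1369 0.1254] min [0.4696 0.1269 0.1102] max [0.4991 0.1499 0.1283]
top bluetop 219 med [0.483  0.1371 0.1254] min [0.4707 0.127  0.1224] max [0.4992 0.1491 0.1283]
top barrel 754 med [0.4744 0.1382 0.1171] min [0.4308 0.1141 0.1127] max [0.5352 0.1609 0.1247]
axis [-0.99010794  0.14030773] 171.93434661798477 [0.48236313 0.13806697] 0.11692068203159406
top grstem 227 med [ 0.6175 -0.0195  0.1044] min [ 0.6113 -0.0335  0.0898] max [ 0.6296 -0.0108  0.1409]
top grstemtop 152 med [ 0.619  -0.0209  0.1337] min [ 0.6142 -0.0288  0.1027] max [ 0.6295 -0.0149  0.1413]
top grband 96 med [ 0.5959 -0.0085  0.0475] min [ 0.5899 -0.0433  0.0365] max [0.6249 0.0096 0.0543]
  circ gr stem [ 0.6217 -0.0222] 0.0068 123
  circ gr band [ 0.6221 -0.0224] 0.0319 96
top rdstem 191 med [0.5909 0.2092 0.1002] min [0.584  0.2002 0.0899] max [0.6021 0.2222 0.131 ]
top rdstemtop 160 med [0.5901 0.2074 0.1232] min [0.5212 0.1475 0.1041] max [0.6012 0.2174 0.131 ]
top rdband 80 med [0.5686 0.2001 0.0491] min [0.5633 0.1794 0.0416] max [0.5917 0.2354 0.0551]
  circ rd stem [0.5948 0.210
[... 509 characters left out ...]
881] max [0.6341 0.2182 0.1395]
side grstemtop 195 med [ 0.6215 -0.0149  0.1266] min [ 0.5921 -0.0249  0.1022] max [0.6313 0.219  0.1397]
side grband 179 med [0.6194 0.0049 0.0449] min [ 0.5933 -0.0186  0.0378] max [0.6523 0.0115 0.0523]
  circ gr stem [0.6015 0.0971] 0.1162 192
  circ gr band [ 0.6252 -0.0217] 0.0318 179
side rdstem 292 med [0.5972 0.2179 0.104 ] min [0.5871 0.2065 0.0874] max [0.6082 0.2249 0.1294]
side rdstemtop 171 med [0.5973 0.2173 0.1176] min [0.5907 0.2065 0.1006] max [0.6053 0.2205 0.1299]
side rdband 280 med [0.5921 0.239  0.0447] min [0.5664 0.2158 0.0361] max [0.6256 0.2449 0.0524]
  circ rd stem [0.598  0.2131] 0.0067 167
  circ rd band [0.5983 0.212 ] 0.032 280
```

View pics/crop.png

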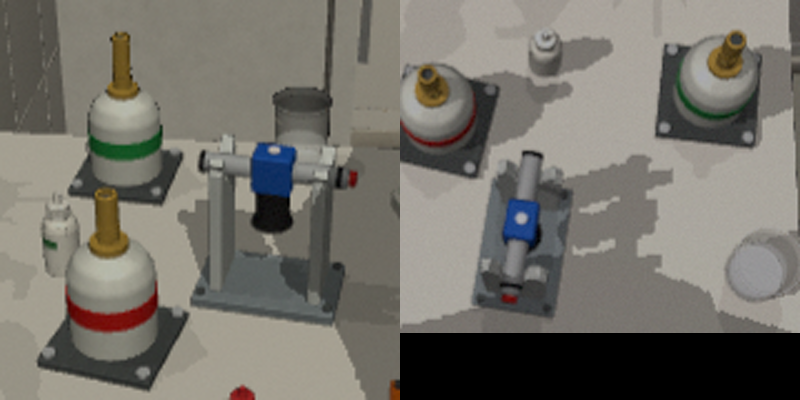

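The crop confirms it: green-banded canister at side (240,180) / top (367,172), and the grey cradle holding the gauge. The rod's red tip is at the robot-side (-x) end. The estimates agree between cameras to about 3 mm: head ≈ (0.486,0.139), green axis ≈ (0.6235,-0.022), rim z ≈ 0.140. Moving now.

Emit:
{"method": "servo_tool", "body": {
  "increments": "-1 -.96 -.81 0 0 0 0;-1 -.96 -.81 0 0 0 0;-1 -.96 -.81 0 0 0 0;-1 -.96 -.81 0 0 0 0;-1 -.96 -.81 0 0 0 0;-1 -.96 -.81 0 0 0 0;-1 -.96 -.81 0 0 0 0;-1 -.96 -.81 0 0 0 0",
  "force": 30
}}

```text
time: 0.77
ee_pos: [0.3767, 0.3634, 0.2222]
tool_rot: [-180.0, -0.0, 155.6]
contact_force: [-0.3, 0.1, 0.9]
opening: 0.999
finger_force: 0.0
```

Emit:
{"method": "servo_tool", "body": {
  "increments": "-1 -.96 -.81 0 0 0 0;-1 -.96 -.81 0 0 0 0;-1 -.96 -.81 0 0 0 0;-1 -.96 -.81 0 0 0 0;-1 -.96 -.81 0 0 0 0;-1 -.96 -.81 0 0 0 0;-1 -.96 -.81 0 0 0 0;-1 -.9 -.81 0 0 0 0"
}}

```text
time: 1.43
ee_pos: [0.4833, 0.1371, 0.2224]
tool_rot: [-180.0, -0.0, 155.6]
contact_force: [1.6, -0.6, 0.2]
opening: 1.002
finger_force: 0.0
```

Emit:
{"method": "servo_tool", "body": {
  "increments": "-1 0 0 0 0 0 -.95;-1 0 0 0 0 0 -.95;-1 0 0 0 0 0 -.95;-1 0 0 0 0 0 0;-1 0 0 0 0 0 0"
}}

```text
time: 1.85
ee_pos: [0.4828, 0.1388, 0.2223]
tool_rot: [-180.0, -0.0, 171.8]
contact_force: [-0.3, 0.3, -1.1]
opening: 1.001
finger_force: 0.0
```

Emit:
{"method": "servo_tool", "body": {
  "increments": "-1 -.12 0 .9 0 0 0;-1 0 0 .9 0 0 0;-1 0 0 .9 0 0 0;-1 0 0 .9 0 0 0;-1 0 0 .8 0 0 0;-1 0 0 .6 0 0 0;-1 0 0 0 0 0 0;-1 0 0 0 0 0 0"
}}

```text
time: 2.52
ee_pos: [0.4855, 0.1383, 0.0973]
tool_rot: [-179.9, -0.1, 171.8]
contact_force: [-0.3, 0.2, 0.4]
opening: 0.997
finger_force: 0.0
```

```bash
python3 - <<'E'
from h import *
s=grab('side')['image'][130:290,210:370,::-1]; t=grab('top')['image'][135:285,225:405,::-1]
o=np.hstack([cv2.resize(s,(400,400),interpolation=2),cv2.copyMakeBorder(cv2.resize(t,(400,333),interpolation=2),0,67,0,0,0)])
cv2.imwrite('pics/crop2.png',o)
E
```

```text
(no output)
```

View pics/crop2.png

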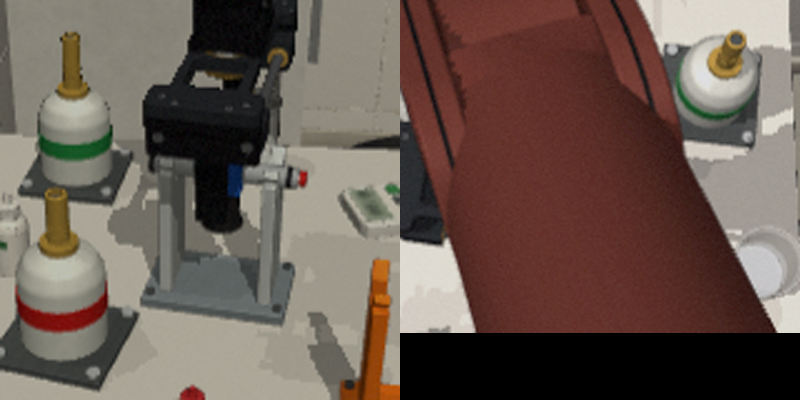

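The fingers straddle the head: the finger is at crop px (212,190) and blue is visible to its right at (237,180), a few mm off along the barrel, which is harmless. I'll nudge 3 mm, close and lift.

Emit:
{"method": "servo_tool", "body": {
  "increments": "-1 .12 0 0 0 0 0;1 0 0 0 0 0 0;1 0 0 0 0 0 0;1 0 0 0 0 0 0;1 0 0 0 0 0 0;1 0 0 0 0 0 0;1 0 0 0 0 0 0;1 0 0 0 0 0 0;1 0 0 0 0 0 0;1 0 0 0 0 0 0",
  "force": 30
}}

```text
time: 3.45
ee_pos: [0.483, 0.1388, 0.0975]
tool_rot: [-180.0, -0.0, 171.9]
contact_force: [0.0, -0.3, 0.5]
opening: 0.402
finger_force: 0.0
```

Emit:
{"method": "servo_tool", "body": {
  "increments": "1 0 0 0 0 0 0;1 0 0 0 0 0 0;1 0 0 -.2 0 0 0;1 0 0 -.4 0 0 0;1 0 0 -.7 0 0 0;1 0 0 -.7 0 0 0;1 0 0 -.9 0 0 0;1 0 0 -.9 0 0 0;1 0 0 -.7 0 0 0;1 0 0 -.3 0 0 0"
}}

```text
time: 4.28
ee_pos: [0.484, 0.1391, 0.2209]
tool_rot: [179.9, 0.2, 171.9]
contact_force: [-0.8, -0.0, -2.0]
opening: 0.272
finger_force: 30.0
```

Emit:
{"method": "servo_tool", "body": {
  "increments": "1 -.63 -.56 0 0 0 0;1 -.63 -.56 0 0 0 0;1 -.63 -.56 0 0 0 0;1 -.63 -.56 0 0 0 0;1 -.63 -.56 0 0 0 0;1 -.63 -.56 0 0 0 0;1 -.63 -.56 0 0 0 0;1 -.63 -.56 0 0 0 0;1 -.63 -.56 0 0 0 0;1 -.63 -.56 0 0 0 0"
}}

```text
time: 5.12
ee_pos: [0.6195, -0.0226, 0.2172]
tool_rot: [-180.0, -0.0, 171.9]
contact_force: [0.6, -0.4, -2.0]
opening: 0.275
finger_force: 30.0
```

Emit:
{"method": "servo_tool", "body": {
  "increments": "1 0 0 0 0 0 0;1 0 0 0 0 0 0;1 0 0 0 0 0 0;1 0 0 0 0 0 0"
}}

```text
time: 5.45
ee_pos: [0.6188, -0.0207, 0.2174]
tool_rot: [180.0, -0.0, 172.0]
contact_force: [-0.3, -0.4, -2.4]
opening: 0.272
finger_force: 30.0
```

```bash
python3 - <<'E'
from h import *
s=grab('side')['image'][85:245,160:320,::-1]; t=grab('top')['image'][105:255,285:465,::-1]
o=np.hstack([cv2.resize(s,(400,400),interpolation=2),cv2.copyMakeBorder(cv2.resize(t,(400,333),interpolation=2),0,67,0,0,0)])
cv2.imwrite('pics/crop3.png',o)
print(env.get_state()['contact_force'],env.get_state()['ee_pos'])
E
```

```text
[ 0.36041858 -0.07418998 -1.63823525] [ 0.61892667 -0.02078224  0.21761484]
```

View pics/crop3.png

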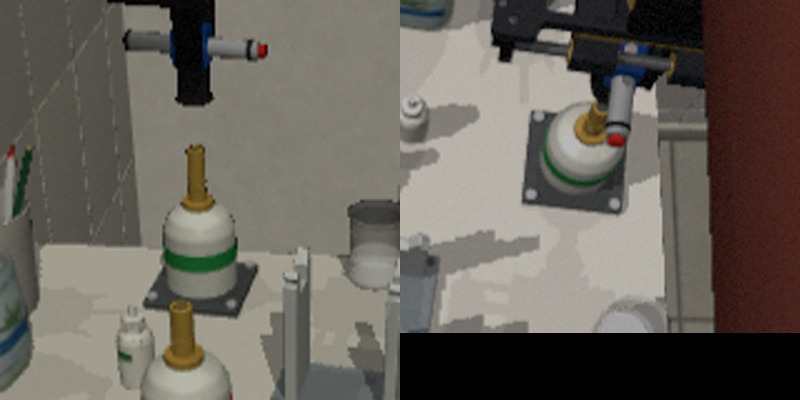

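The gauge is level and upright over the stem. In the left crop the chuck mouth is at (195,100) and the stem rim at (196,148). I'll measure the offset in the side camera.

```bash
cat > off.py <<'E'
from h import *
from scipy.optimize import least_squares
d=load('side');W=cloud(d);I=d['image'].astype(int)
def fit(P,r,x0):
    f=lambda c:np.hypot(P[:,0]-c[0],P[:,1]-c[1])-r
    s=least_squares(f,x0,loss='soft_l1',f_scale=.001); return s.x.round(4),np.abs(s.fun).mean().round(5),len(P)
st=d['image'].shape[:2]; v,u=np.indices(st)
g=lambda b,z0,z1,R=.03:(lambda P:P[(P[:,2]>z0)&(P[:,2]<z1)&(np.abs(P[:,1]+.022)<R)&(np.abs(P[:,0]-.62)<R)])(W[b[1]:b[3],b[0]:b[2]].reshape(-1,3))
S=g((228,140,250,172),.098,.138); print('stem',fit(S,.008,(.62,-.02)))
S=g((228,140,250,172),.098,.15);print('rim',S[:,2].max())
C=g((225,95,255,130),.186,.225,.04); print('z',np.percentile(g((225,95,255,130),.15,.25,.05),[1,99],axis=0).round(4))
for z0,z1,r in((.184,.19,.0165),(.192,.2,.013),(.2,.21,.013)):
    C=g((222,95,258,130),z0,z1,.04)
    if len(C)>4: print('chuck',z0,fit(C,r,(.62,-.02)),np.percentile(C,[2,98],axis=0).round(4).tolist())
b=(I[...,2]>I[...,0]+40)&(u>220)&(u<255)&(v>90)&(v<115); P=W[b]; print('blue',np.nanpercentile(P,[3,97],axis=0).round(4))
b=(I[...,0]>I[...,1]+60)&(u>255)&(u<275)&(v>95)&(v<115); print('redtip',np.nanmedian(W[b],0))
P=W[90:115,208:270].reshape(-1,3);P=P[(P[:,2]>.215)&(P[:,2]<.245)&(np.abs(P[:,1]+.02)<.05)&(np.abs(P[:,0]-.62)>.02)];print('barrel x',np.percentile(P,[2,50,98],axis=0).round(4))
E
python3 off.py
```

```text
stem (array([ 0.6253, -0.0223]), np.float64(0.00113), 131)
rim 0.1410493317351839
z [[ 0.5863 -0.0267  0.1847]
 [ 0.645   0.0043  0.2488]]
chuck 0.184 (array([ 0.6236, -0.0227]), np.float64(0.0014), 52) [[0.6088, -0.0229, 0.1845], [0.6372, -0.0034, 0.1897]]
chuck 0.192 (array([ 0.6233, -0.0214]), np.float64(0.00077), 48) [[0.6107, -0.0187, 0.1926], [0.6349, -0.0077, 0.1998]]
chuck 0.2 (array([ 0.6234, -0.0211]), np.float64(0.00102), 62) [[0.6104, -0.0198, 0.2003], [0.6341, -0.0062, 0.2097]]
blue [[ 0.608  -0.0272  0.2178]
 [ 0.6382 -0.006   0.2451]]
redtip [ 0.56557891 -0.00696959  0.23161841]
barrel x [[ 0.5638 -0.0258  0.2226]
 [ 0.5996 -0.015   0.2318]
 [ 0.6767 -0.005   0.2372]]
```

Emit:
{"method": "servo_tool", "body": {
  "increments": "1 -.08 -.03 .4 0 0 0;1 0 0 .5 0 0 0;1 0 0 .4 0 0 0;1 0 0 .2 0 0 0;1 0 0 0 0 0 0;1 0 0 0 0 0 0"
}}

```text
time: 6.05
ee_pos: [0.6208, -0.0229, 0.1795]
tool_rot: [-180.0, -0.1, 171.9]
contact_force: [0.2, -0.9, -1.9]
opening: 0.273
finger_force: 30.0
```

Emit:
{"method": "servo_tool", "body": {
  "increments": "1 0 0 .08 0 0 0;1 0 0 .08 0 0 0;1 0 0 .08 0 0 0;1 0 0 .08 0 0 0;1 0 0 .08 0 0 0;1 0 0 0 0 0 0;1 0 0 0 0 0 0"
}}

```text
time: 6.63
ee_pos: [0.621, -0.0229, 0.1699]
tool_rot: [-180.0, -0.0, 171.9]
contact_force: [0.0, -0.6, -3.3]
opening: 0.276
finger_force: 30.0
```

Emit:
{"method": "servo_tool", "body": {
  "increments": "1 0 0 .06 0 0 0;1 0 0 .06 0 0 0;1 0 0 .06 0 0 0;1 0 0 .06 0 0 0;1 0 0 0 0 0 0;1 0 0 0 0 0 0"
}}

```text
time: 7.13
ee_pos: [0.6211, -0.0229, 0.1639]
tool_rot: [-180.0, -0.0, 171.9]
contact_force: [-0.6, 0.5, -1.8]
opening: 0.27
finger_force: 30.0
```

Emit:
{"method": "servo_tool", "body": {
  "increments": "1 0 0 .04 0 0 0;1 0 0 .04 0 0 0;1 0 0 0 0 0 0;1 0 0 0 0 0 0"
}}

```text
time: 7.47
ee_pos: [0.6211, -0.0229, 0.162]
tool_rot: [-180.0, -0.0, 171.9]
contact_force: [0.9, 0.1, -1.2]
opening: 0.272
finger_force: 30.0
```

Emit:
{"method": "servo_tool", "body": {
  "increments": "1 0 0 .04 0 0 0;1 0 0 .04 0 0 0;1 0 0 0 0 0 0;1 0 0 0 0 0 0"
}}

```text
time: 7.8
ee_pos: [0.6211, -0.0229, 0.1599]
tool_rot: [-180.0, -0.0, 171.9]
contact_force: [-0.6, 0.0, -2.0]
opening: 0.273
finger_force: 30.0
```

Emit:
{"method": "servo_tool", "body": {
  "increments": "1 0 0 .04 0 0 0;1 0 0 0 0 0 0;1 0 0 0 0 0 0"
}}

```text
time: 8.05
ee_pos: [0.6212, -0.0229, 0.1593]
tool_rot: [180.0, 0.0, 171.9]
contact_force: [-2.2, 0.0, 2.4]
opening: 0.268
finger_force: 30.0
```

Emit:
{"method": "servo_tool", "body": {
  "increments": "1 0 0 .04 0 0 0;1 0 0 0 0 0 0;1 0 0 0 0 0 0"
}}

```text
time: 8.3
ee_pos: [0.6213, -0.0229, 0.1583]
tool_rot: [180.0, 0.0, 171.9]
contact_force: [-1.9, 0.5, 3.7]
opening: 0.277
finger_force: 30.0
```

Emit:
{"method": "servo_tool", "body": {
  "increments": "1 0 0 .04 0 0 0;1 0 0 0 0 0 0;1 0 0 0 0 0 0"
}}

```text
time: 8.55
ee_pos: [0.6213, -0.0229, 0.1574]
tool_rot: [180.0, 0.0, 171.9]
contact_force: [-2.0, 0.2, 5.4]
opening: 0.275
finger_force: 30.0
```

Emit:
{"method": "servo_tool", "body": {
  "increments": "1 0 0 .04 0 0 0;1 0 0 0 0 0 0;1 0 0 0 0 0 0"
}}

```text
time: 8.8
ee_pos: [0.6213, -0.0229, 0.1565]
tool_rot: [180.0, 0.0, 171.9]
contact_force: [-3.0, 1.0, 5.7]
opening: 0.273
finger_force: 30.0
```

Emit:
{"method": "servo_tool", "body": {
  "increments": "1 0 0 .02 0 0 0;1 0 0 0 0 0 0;1 0 0 0 0 0 0;1 0 0 0 0 0 0"
}}

```text
time: 9.13
ee_pos: [0.6213, -0.0229, 0.1561]
tool_rot: [180.0, 0.0, 171.9]
contact_force: [-3.4, 0.4, 7.1]
opening: 0.275
finger_force: 30.0
```

Emit:
{"method": "servo_tool", "body": {
  "increments": "1 0 0 0 0 0 0;1 0 0 0 0 0 0;1 0 0 0 0 0 0;1 0 0 0 0 0 0;1 0 0 0 0 0 0;1 0 0 0 0 0 0;1 0 0 0 0 0 0;1 0 0 0 0 0 0;1 0 0 0 0 0 0;1 0 0 0 0 0 0"
}}

```text
time: 9.97
ee_pos: [0.6213, -0.0229, 0.1562]
tool_rot: [180.0, 0.0, 171.9]
contact_force: [-2.7, 0.4, 6.5]
opening: 0.275
finger_force: 30.0
```

```bash
python3 - <<'E'
from h import *
s=grab('side')['image'][100:220,180:340,::-1]
cv2.imwrite('pics/press.png',cv2.resize(s,(640,480),interpolation=2))
E
```

```text
(no output)
```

View pics/press.png

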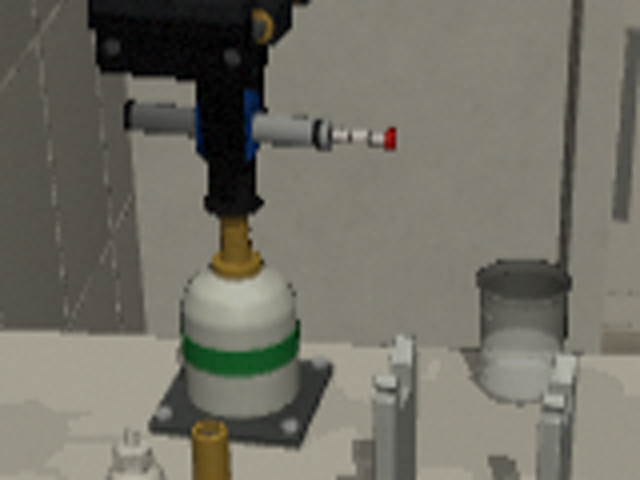

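The chuck is seated on the stem at (234,210) and the rod is out, with its tip at (391,138), about 30 mm. The force is ≈8.8 N net; I'll add 0.5 mm and hold for margin, then retract straight up.

Emit:
{"method": "servo_tool", "body": {
  "increments": "1 .01 0 .02 0 0 0;1 0 0 0 0 0 0;1 0 0 0 0 0 0;1 0 0 0 0 0 0;1 0 0 0 0 0 0;1 0 0 0 0 0 0;1 0 0 0 0 0 0;1 0 0 0 0 0 0;1 0 0 0 0 0 0;1 0 0 0 0 0 0"
}}

```text
time: 10.85
ee_pos: [0.6213, -0.0229, 0.1558]
tool_rot: [180.0, 0.1, 171.9]
contact_force: [-3.2, -0.2, 8.2]
opening: 0.275
finger_force: 30.0
```

Emit:
{"method": "servo_tool", "body": {
  "increments": "1 0 0 -.1 0 0 0;1 0 0 -.2 0 0 0;1 0 0 -.3 0 0 0;1 0 0 -.4 0 0 0;1 0 0 -.5 0 0 0;1 0 0 -.5 0 0 0;1 0 0 -.4 0 0 0;1 0 0 -.2 0 0 0;1 0 0 0 0 0 0;1 0 0 0 0 0 0"
}}

```text
time: 11.68
ee_pos: [0.621, -0.0228, 0.2202]
tool_rot: [180.0, 0.0, 171.9]
contact_force: [-0.1, 0.6, -2.9]
opening: 0.275
finger_force: 30.0
```

Emit:
{"method": "servo_tool", "body": {
  "increments": "1 .64 .56 0 0 0 0;1 .64 .56 0 0 0 0;1 .64 .56 0 0 0 0;1 .64 .56 0 0 0 0;1 .63 .56 0 0 0 0;1 .63 .56 0 0 0 0;1 .63 .56 0 0 0 0;1 .63 .57 0 0 0 0;1 .63 .57 0 0 0 0;1 .63 .57 0 0 0 0"
}}

```text
time: 12.52
ee_pos: [0.4825, 0.1393, 0.2193]
tool_rot: [-180.0, -0.1, 171.9]
contact_force: [0.8, 0.9, -1.5]
opening: 0.269
finger_force: 30.0
```

Emit:
{"method": "servo_tool", "body": {
  "increments": "1 0 0 0 0 0 0;1 0 0 0 0 0 0;1 0 0 0 0 0 0;1 0 0 0 0 0 0"
}}

```text
time: 12.85
ee_pos: [0.4841, 0.1378, 0.2198]
tool_rot: [-180.0, -0.0, 171.9]
contact_force: [-0.1, -0.9, -2.3]
opening: 0.272
finger_force: 30.0
```

```bash
python3 - <<'E'
from h import *
d=grab('side');s=d['image'][120:270,220:380,::-1]
cv2.imwrite('pics/ret.png',cv2.resize(s,(640,600),interpolation=2))
W=cloud(d);P=W[100:250,240:380].reshape(-1,3)
z=env.get_state()['ee_pos'][2]
C=P[(np.abs(P[:,0]-.485)<.025)&(np.abs(P[:,1]-.14)<.03)&(P[:,2]>.17)&(P[:,2]<.2)];print('mouth z',np.percentile(C[:,2],[0,1,3]),'tcp',z)
for s in(-1,1):
    B=P[(s*(P[:,0]-.485)>.022)&(s*(P[:,0]-.485)<.05)&(np.abs(P[:,1]-.14)<.03)&(P[:,2]>.2)&(P[:,2]<.25)]
    print('barrel',s,len(B),np.percentile(B,[2,50,98],axis=0).round(4).tolist())
E
```

```text
mouth z [0.18551708 0.18594263 0.18639169] tcp 0.2198055352882074
barrel -1 161 [[0.4352, 0.1416, 0.2254], [0.4485, 0.1494, 0.2347], [0.4617, 0.1527, 0.2399]]
barrel 1 156 [[0.5073, 0.131, 0.2256], [0.5208, 0.1389, 0.2352], [0.5345, 0.1429, 0.2397]]
```

View pics/ret.png

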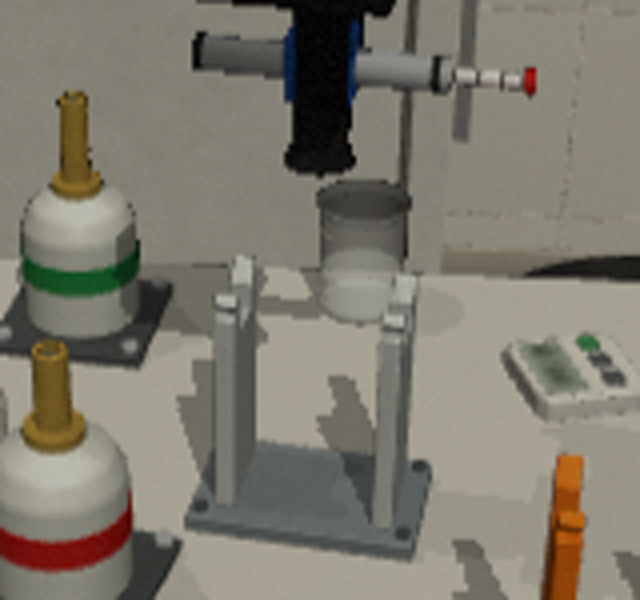

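The gauge is level and not slipped, the rod is still out (tip (530,80)), and the chuck at (320,170) sits centred over the posts at (235,300) and (393,320). Lowering.

Emit:
{"method": "servo_tool", "body": {
  "increments": "1 0 .04 .6 0 0 0;1 0 0 .8 0 0 0;1 0 0 .8 0 0 0;1 0 0 .7 0 0 0;1 0 0 .5 0 0 0;1 0 0 .2 0 0 0;1 0 0 .2 0 0 0;1 0 0 0 0 0 0;1 0 0 0 0 0 0"
}}

```text
time: 13.65
ee_pos: [0.4843, 0.1397, 0.1256]
tool_rot: [180.0, 0.0, 171.9]
contact_force: [-0.2, 0.7, -2.4]
opening: 0.272
finger_force: 30.0
```

Emit:
{"method": "servo_tool", "body": {
  "increments": "1 0 0 .2 0 0 0;1 0 0 .2 0 0 0;1 0 0 .2 0 0 0;1 0 0 .2 0 0 0;1 0 0 .2 0 0 0;1 0 0 0 0 0 0;1 0 0 0 0 0 0"
}}

```text
time: 14.23
ee_pos: [0.4836, 0.1396, 0.0997]
tool_rot: [-180.0, -0.0, 171.9]
contact_force: [0.9, -0.7, -2.0]
opening: 0.275
finger_force: 30.0
```

Emit:
{"method": "servo_tool", "body": {
  "increments": "1 0 0 .04 0 0 0;1 0 0 .02 0 0 0;1 0 0 0 0 0 0;1 0 0 0 0 0 0"
}}

```text
time: 14.57
ee_pos: [0.4839, 0.1398, 0.0987]
tool_rot: [180.0, 0.0, 171.9]
contact_force: [-0.5, 0.5, -2.4]
opening: 0.275
finger_force: 30.0
```

Emit:
{"method": "servo_tool", "body": {
  "increments": "1 0 0 .02 0 0 0;1 0 0 .02 0 0 0;1 0 0 0 0 0 0;1 0 0 0 0 0 0"
}}

```text
time: 14.9
ee_pos: [0.4839, 0.1398, 0.0976]
tool_rot: [180.0, 0.0, 171.9]
contact_force: [0.2, -0.5, -2.2]
opening: 0.272
finger_force: 30.0
```

Emit:
{"method": "servo_tool", "body": {
  "increments": "1 0 0 .02 0 0 0;1 0 0 .02 0 0 0;1 0 0 0 0 0 0;1 0 0 0 0 0 0"
}}

```text
time: 15.23
ee_pos: [0.484, 0.1398, 0.0974]
tool_rot: [180.0, -0.0, 171.9]
contact_force: [-4.9, -2.0, 8.9]
opening: 0.276
finger_force: 30.0
```

Seated (force rose about 11 N). Back off the 1 mm, release and rise.

Emit:
{"method": "servo_tool", "body": {
  "increments": "1 0 0 -.03 0 0 0;1 0 0 0 0 0 0;.2 0 0 0 0 0 0;0 0 0 0 0 0 0;-.5 0 0 0 0 0 0;-1 0 0 0 0 0 0;-1 0 0 0 0 0 0;-1 0 0 0 0 0 0;-1 0 0 0 0 0 0;-1 0 0 0 0 0 0"
}}

```text
time: 16.07
ee_pos: [0.4839, 0.1398, 0.0973]
tool_rot: [-180.0, 0.0, 171.9]
contact_force: [0.7, -0.3, 0.5]
opening: 0.79
finger_force: 0.0
```

Emit:
{"method": "servo_tool", "body": {
  "increments": "-1 0 0 0 0 0 0;-1 0 0 0 0 0 0;-1 0 0 -.3 0 0 0;-1 0 0 -.6 0 0 0;-1 0 0 -.9 0 0 0;-1 0 0 -.9 0 0 0;-1 0 0 -.9 0 0 0;-1 0 0 -.9 0 0 0;-1 0 0 -.9 0 0 0;-1 0 0 0 0 0 0"
}}

```text
time: 16.9
ee_pos: [0.4858, 0.1403, 0.2373]
tool_rot: [179.8, 0.3, 171.9]
contact_force: [0.8, 0.8, 0.9]
opening: 0.999
finger_force: 0.0
```

```bash
python3 - <<'E'
from h import *
d=grab('side');s=d['image'][120:270,220:380,::-1]
cv2.imwrite('pics/fin.png',cv2.resize(s,(640,600),interpolation=2))
W=cloud(d);I=d['image'].astype(int);v,u=np.indices(I.shape[:2])
P=W[(I[...,2]>I[...,0]+40)&(u>280)&(u<320)&(v>175)&(v<220)];print('blue',np.nanpercentile(P,[3,97],axis=0).round(4).tolist())
print(env.get_state()['contact_force'],env.get_state()['opening'])
E
```

```text
blue [[0.475, 0.1328, 0.0969], [0.5033, 0.1537, 0.1262]]
[ 0.08196442  0.68192629 -0.26938986] 0.9995311441653237
```

View pics/fin.png

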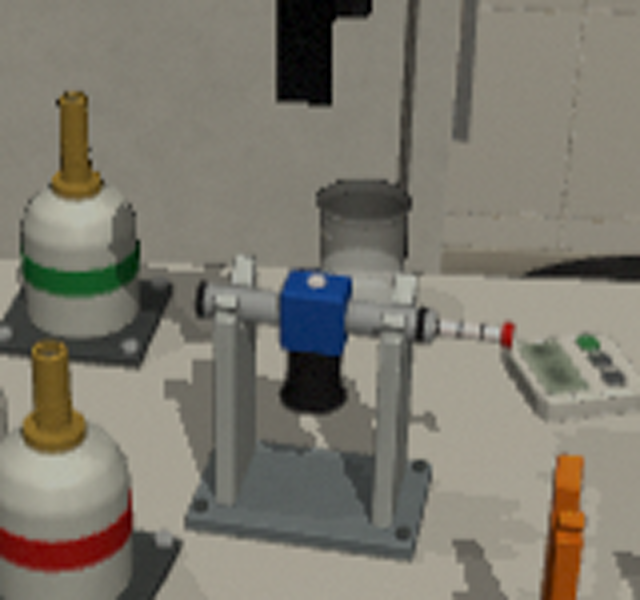

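The gauge rests upright in both forks (head at (316,312)), at the same height as at the start (blue top z 0.126). The rod is still out with its tip at (508,334), and the gripper is clear. Handing in.

```bash
python3 -c "
from bench import env; print(env.hand_in())"
```

```text
the job is handed in; nothing more can be done
None
```

I pressed the gauge onto the green canister's stem at about 9–10 N for over a second, then laid it back upright in its cradle with the rod about 30 mm out and handed the job in; the hand-in returned no verdict.

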